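Clear the multimeter out of the board test box, shut and latch it

TASK

Somebody left the multimeter lying in the open board test box, so its lid cannot shut. Set the meter down gently, face up, flat on the floor of the low grey tray; then shut the test box's lid fully without slamming it, and after that swing the latch all the way over the lid to lock it. Leave the bottle and the reel where they are.

Things in the scene. Friction and masses are not known exactly. Their poses are not given: they have to be found in the camera images.
- tester: Board test box, fixed to the bench: a low painted grey box, 200 (x) x 240 (y) mm, walls 6 mm, rim 36 mm high, with a circuit board inside (flat top 15 mm above the bench). Origin at the centre of its underside; own x points from its open front to the lid hinge, own z up. It stands turned by up to 0.2 rad
- lid (a joint): Hinge angle of the test box's flat aluminium lid (200 mm from hinge to front edge, 240 mm wide, 10 mm thick), rad: 0 shut flat on the rim, about 1.5 standing upright. The hinge is stiff: the lid stays where it is left; moving it takes 3 to 5 N near its front edge
- lid_hinge (a point): Point on the lid's hinge axis, middle of its width: 100 mm behind the box's centre (own +x of the box), 36 mm above the bench. The axis runs along the box's own y. The lid's underside lies on the axis plane; its 10 mm thickness is above it when shut (towards +x, away from the robot, when it stands upright)
- lid_tab (a point): Centre of the flat finger tab that sticks out of the lid's front edge: 60 mm wide (along the hinge direction), 10 mm thick, sticking out 22 mm; it is 210 mm from the hinge axis and 50 mm to the box's own -y side of the middle
- latch (a joint): Angle of the latch, rad: 0 parked parallel to the box's side wall, arm pointing along the box's own +x; negative turned outward; it grows clockwise seen from above to the stop at 1.57, where the arm lies square across the lid (pointing to the box's own -y) and locks it
- latch_pivot (a point): Vertical pivot axis of the latch, on a bracket at the box's own +y side: 30 mm before and 145 mm left of the box's centre; point at the underside of the arm, 49 mm above the bench. The steel arm is 22 mm wide, 10 mm thick, and passes 3 mm over the shut lid
- latch_knob (a point): Centre of the top of the latch's upright black grip knob: 16 mm diameter, 35 mm tall, standing on the arm's end 90 mm from the pivot; its top is 94 mm above the bench, its foot 59 mm
- meter: Handheld multimeter, black with a grey face, display and dial: 130 (own x, display end +x) x 58 (own y) x 42 mm (own z), about 0.3 kg. Origin at the centre of its underside; own z points out of its face. It lies face up on the circuit board, its underside 15 mm above the bench
- tray: Low open tray of grey plastic, fixed: 200 (own x) x 160 (own y) x 30 mm high outside, walls and floor 5 mm. Origin at the centre of its underside. It stands to the left or to the right of the test box
- bin: Bystander: taller grey bin with small parts, fixed, 150 x 120 x 70 mm high, on the other side of the test box than the tray. Origin at the centre of its underside
- flux: Bystander: upright round bottle, 52 mm diameter, 130 mm high, loose. Origin at the centre of its underside
- reel: Bystander: reel of solder standing on its flange, 66 mm diameter, 50 mm high, loose. Origin at the centre of its underside
There are look-alikes about, which are no part of the job. Leave any orange or yellow look-alike of the meter alone.

How it is judged (in metres and radians):
On the way, in this order (a step that is already met when the one before it is completed fails the run):
1. the meter lies flat, face up, on the tray's floor, let go (x of meter in the frame of tray between -0.075 and 0.075 m and y of meter in the frame of tray between -0.055 and 0.055 m and z of meter in the frame of tray below 0.011 m and angle between meter's own z axis and vertical below 0.12 rad and contact force between meter and the fingers below 0.2 N and linear speed of meter below 0.03 m/s), for 0.2 s.
2. the lid is fully shut (value of joint lid below 0.05 rad), for 0.2 s.
3. the latch is swung over the lid (value of joint lid below 0.05 rad and value of joint latch above 1.35 rad), for 0.2 s.
At the end, for the whole second after the job is handed in: The meter is at rest, face up and flat (within 0.12 rad) on the tray's floor (its underside less than 11 mm above the tray's underside, its origin within 75 mm along and 55 mm across of the tray's centre); the lid is shut to within 0.05 rad; the latch is turned to at least 1.35 rad (all of step 3 and x of meter in the frame of tray between -0.075 and 0.075 m and y of meter in the frame of tray between -0.055 and 0.055 m and z of meter in the frame of tray below 0.011 m and angle between meter's own z axis and vertical below 0.12 rad and linear speed of meter below 0.02 m/s); the robot touches nothing.
It fails at once if the meter was dropped or thrown (moving faster than 0.6 m/s out of the fingers' hold) (contact force between meter and the fingers below 0.05 N and linear speed of meter above 0.6 m/s).
It fails at once if the meter was set down hard on the tray (over 60 N) (contact force between meter and tray above 60 N).
It fails at once if the lid was slammed (faster than 3 rad/s) (velocity of joint lid below -3 rad/s).
It fails at once if the bottle was moved (over 30 mm) (distance of flux from where it was at the start of the episode above 0.03 m).
It fails at once if the reel was moved (over 30 mm) (distance of reel from where it was at the start of the episode above 0.03 m).
It also fails if it takes over 64 s, if anything falls off the work surface, if the arm or the gripper's body presses on something with over 40 N, if the wrist force passes 120 N, or if a joint passes its speed limit or range.

ROBOT

A 6-joint arm with a two-finger parallel gripper is mounted at the origin on the work surface. World frame = base frame: x ahead of the robot, y to its left, z up, the work surface at z = 0. Lengths are in mm, angles in rad, forces in N, time in s.
With the tool pointing down it reaches from about 250 to 775 mm from the base axis. Payload 4 kg.
Tool frame: the origin (TCP) lies at the very end of the fingers, on their centre line; the grasp point (between the pads) lies 19 mm behind it; z points along the fingers, y is the line along which they close (so a half turn about z gives the same grasp; the last joint's range is limited). The gripper opens to 94 mm and grips with 3 to 60 N. Pads are 16 mm wide; open, the fingers measure 119 mm over their backs; the gripper's body (75 mm by 177 mm) begins 78 mm behind the grasp point.
Start: joints at [1.053, 0.087, 1.371, -0, 1.684, -0.103], TCP at [221.665, 503.373, 205.506] pointing down, gripper open.
Joint ranges: [-3.1, 3.1], [-0.76, 2.03], [0.27, 2.55], [-1.08, 4.22], [0.17, 2.65], [-2.57, 2.57]. Speed limits (rad/s): [2.79, 2.79, 3.14, 3.14, 3.14, 3.14].

INTERFACE

Orientations are given as a rotation vector (axis times angle).
In Python, from bench import arm gives the robot as it stands.
- The arm moves only by the shell command python3 -m creep 'ROWS' [FORCE]. ROWS is JSON, a list of rows, each a list of 3 entries, a list of its own where there are three numbers: the shift along the world's x, y, z in mm, then the turn, a rotation vector about the world's x, y, z in degrees, then the closure, from 0 (fully open) to 1 (shut). A call has 1 to 12 rows; each row is the pose to reach, as a shift and turn from the pose commanded when the call began; what a row does not reach only later rows make up. A row lasts 1/8 s, in which the tool goes at most 62.5 mm and 10.7 degrees, less where a joint would pass 70% of its speed; a pose out of reach is approached as far as the arm can. A call with a gripper value outside its range is refused whole. The fingers move at their own pace and stop on an object; FORCE is the grip in N (left out, the last holds). Time passes only in rows, so rows that repeat a pose let the fingers close. It gives the time, the measured TCP pose, the force, the opening and the grip force at its end, in the units of the state.
- arm.get_state(): the state, without advancing time (a new reading comes with each control period).
- arm.capture(name): name is "scene" or "side" or "wrist"; returns a dict with "color" (384x512x3 uint8, red, green, blue), "intrinsics" (3x3 intrinsics, pixels), "rvec" (rotation vector, rad) and "tvec" (3), from world to camera coordinates, as OpenCV has them. Camera axes: x right, y down, z forward; pixel columns grow to the right and rows downward; lengths in mm; the calibration is good to about 2 mm. A picture is of the moment at which its call begins. There is no depth.
- arm.sign_off(): hands the job in; it is judged then, once.
The state is a dict: "t": time; "q": joint angles; "qvel": joint speeds; "effort": joint torques, N m; "tool_pos": TCP position; "orientation": TCP orientation; "ft_force": force on the tool from outside, world axes, zero at the start; "torque": the same for the moment, N m; "finger_gap": finger opening in mm; "finger_force": force on a finger pad.
Only numpy, scipy, OpenCV 4.12 (cv2) and the standard library are available. Lean on these libraries where they do the work, as an engineer would, in place of code of your own. Each camera call takes 0.05 s, during which the arm holds its last target. There are 200 camera calls.

## Working session

There is one attempt and no reset: what is moved stays moved. The work goes in short steps, Python scripts to look and compute and a shell command to move; the robot and the scene stay as the last step left them, time stands still between calls to the robot, and variables do not carry over. Pictures are saved under pics/ and viewed, at most 13 in all, crops included, and the job is handed in when it is done.

```bash
mkdir -p pics; cat > h.py <<'E'
import numpy as np,cv2
from bench import arm
def cap(n,save=None):
    c=arm.capture(n)
    np.savez('/tmp/%s.npz'%n,**{k:np.array(v) for k,v in c.items()})
    if save: cv2.imwrite('pics/'+save,c['color'][:,:,::-1])
    return c
def ray(c,u,v,z):
    K=np.array(c['intrinsics']);R=cv2.Rodrigues(np.array(c['rvec'],float))[0];t=np.array(c['tvec'],float).ravel()
    d=R.T@np.linalg.inv(K)@[u,v,1];o=-R.T@t
    return (o+d*(z-o[2])/d[2]).round(1)
def proj(c,p):
    return cv2.projectPoints(np.array([p],float),np.array(c['rvec'],float),np.array(c['tvec'],float),np.array(c['intrinsics'],float),None)[0].ravel().round(1)
E
python3 - <<'E'
from h import *
a=cap('scene');b=cap('side')
cv2.imwrite('pics/a.png',cv2.resize(a['color'][:,:,::-1],(800,600)))
cv2.imwrite('pics/b.png',cv2.resize(b['color'][:,:,::-1],(800,600)))
for c in(a,b):
    R=cv2.Rodrigues(c['rvec'])[0];print((-R.T@np.ravel(c['tvec'])).round())
print(arm.get_state())
E
```

```text
[1051.  273. 1062.]
[ 307. -806.  548.]
{'t': 0.1, 'q': array([ 1.05291082e+00,  8.79064003e-02,  1.37205928e+00, -5.64969556e-05,
        1.68356442e+00, -1.03105390e-01]), 'qvel': array([-5.08173385e-05, -2.04488985e-03, -4.19687483e-03, -1.03181273e-03,
        6.29877598e-04, -2.17242603e-03]), 'effort': array([ 2.89737181e-03, -3.41251230e+01, -3.03303945e+01,  7.19937379e-02,
        3.03558866e-02, -8.14382929e-05]), 'tool_pos': array([221.43576617, 502.94262023, 204.4296064 ]), 'orientation': array([-6.46773159e-01, -3.07374319e+00,  2.92424830e-03]), 'ft_force': array([-0.18235931, -0.33816804,  0.84139679]), 'torque': array([-0.06841621,  0.00774858, -0.0238231 ]), 'finger_force': 0.0, 'finger_gap': 93.76630736836773}
```

View pics/a.png

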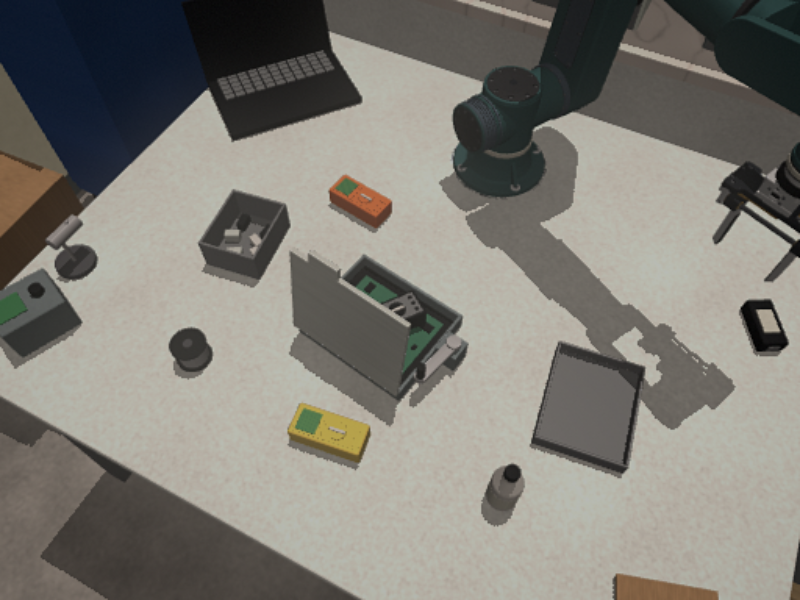

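View pics/b.png

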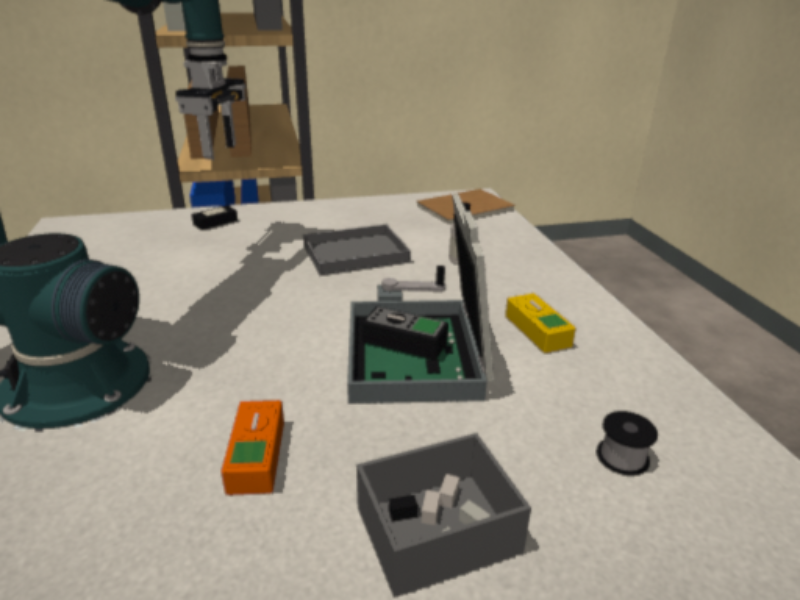

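Scene picture: the tray is at (590,407), the test box at (390,330) with its lid up, the bottle at (505,487), the reel at (190,350) and the bin at (245,235). Meter candidates in the side picture are black in the box (405,333), orange (255,445), yellow (540,320), plus a small black object at (215,217). The black one with the grey face inside the box fits the description. I'll confirm it in an enlarged crop.

```bash
python3 - <<'E'
from h import *
a=dict(np.load('/tmp/scene.npz'));b=dict(np.load('/tmp/side.npz'))
f=512/800
for n,p in dict(t1=(560,343),t2=(645,365),t3=(628,470),t4=(533,438)).items(): print('scene',n,ray(a,p[0]*f,p[1]*f,30))
for n,p in dict(t1=(304,236),t2=(388,227),t3=(410,252),t4=(321,270)).items(): print('side tray',n,ray(b,p[0]*f,p[1]*f,30))
for n,p in dict(fl=(351,303),fr=(349,383),br=(485,385),bl=(466,301)).items(): print('side box',n,ray(b,p[0]*f,p[1]*f,36))
print('knob side',ray(b,440*f,266*f,94),'scene',ray(a,421*f,364*f,94), 'piv side',ray(b,390*f,282*f,59),'scene',ray(a,454*f,342*f,59))
print('bottle base/top', ray(a,512*f,472*f,130),'reel',ray(a,190*f,342*f,50),'bin',ray(a,245*f,225*f,70),'yellow',ray(a,330*f,428*f,42))
im=b['color'][180:270,215:320,::-1]
cv2.imwrite('pics/c.png',cv2.resize(im,None,fx=7,fy=6.6,interpolation=cv2.INTER_CUBIC)[:600,:800])
E
```

```text
scene t1 [405.4 281.6  30. ]
scene t2 [378.3 434.5  30. ]
scene t3 [582.1 461.8  30. ]
scene t4 [601.5 302.2  30. ]
side tray t1 [382.9 419.9  30. ]
side tray t2 [577.1 434.1  30. ]
side tray t3 [593.3 289.6  30. ]
side tray t4 [400.4 242.3  30. ]
side box fl [436.   89.2  36. ]
side box fr [ 397.  -137.7   36. ]
side box br [ 584.3 -182.3   36. ]
side box bl [636.7  54.6  36. ]
knob side [595.3  86.2  94. ] scene [592.3  83.9  94. ] piv side [510.7 110.2  59. ] scene [508.8 110.6  59. ]
bottle base/top [709.1 290.2 130. ] reel [ 722.1 -316.4   50. ] bin [ 462.  -370.4   70. ] yellow [746.3 -10.   42. ]
```

View pics/c.png

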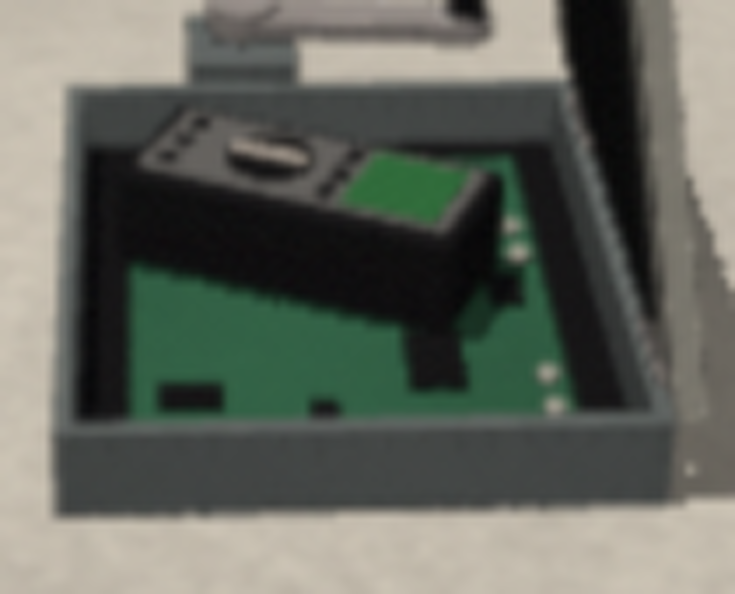

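The crop confirms it: a black meter with a grey face and green display (display end at the right), lying face up on the board inside the box.

```bash
python3 - <<'E'
from h import *
b=dict(np.load('/tmp/side.npz'));a=dict(np.load('/tmp/scene.npz'))
P=[]
for x,y in((180,105),(138,165),(445,232),(497,178)):
    p=ray(b,215+x/7,180+y/6.6,57);P.append(p);print(p)
P=np.array(P);d=(P[2]+P[3]-P[0]-P[1])/2
print('c',P.mean(0),'yaw',np.arctan2(d[1],d[0]),np.linalg.norm(d),np.linalg.norm(P[0]-P[1]))
for s in ((370,297),(290,250),(408,318)): pass
from scipy.spatial.transform import Rotation as R
s=arm.get_state();M=R.from_rotvec(s['orientation']).as_matrix();print(M.round(3))
c=cap('wrist')
Rm=cv2.Rodrigues(c['rvec'])[0];print('wristcam',(-Rm.T@np.ravel(c['tvec'])).round(),Rm.round(2))
E
```

```text
[470.1  33.4  57. ]
[446.5  -8.4  57. ]
[541.  -76.3  57. ]
[569.7 -43.9  57. ]
c [506.825 -23.8    57.   ] yaw -0.6422634856628021 121.20009282174664 48.002083288124076
[[-0.915  0.403 -0.001]
 [ 0.403  0.915 -0.002]
 [ 0.    -0.002 -1.   ]]
wristcam [153. 533. 383.] [[ 0.4   0.92 -0.  ]
 [ 0.88 -0.39  0.26]
 [ 0.24 -0.11 -0.97]]
```

```bash
python3 -m creep '[[[60,-120,20],[0,0,-4],0],[[120,-230,20],[0,0,-8],0],[[180,-340,20],[0,0,-12],0],[[225,-430,20],[0,0,-12],0],[[260,-490,10],[0,0,-12],0],[[270,-513,0],[0,0,-12],0],[[270,-513,0],[0,0,-12],0],[[270,-513,0],[0,0,-12],0],[[270,-513,0],[0,0,-12],0],[[270,-513,0],[0,0,-12],0],[[270,-513,0],[0,0,-12],0],[[270,-513,0],[0,0,-12],0]]'
python3 - <<'E'
from h import *
c=cap('wrist');cv2.imwrite('pics/d.png',cv2.resize(c['color'][:,:,::-1],(800,600)))
E
```

```text
t: 1.65
tool_pos: [491.2, -8.2, 205.7]
orientation: [-0.962, -2.99, -0.001]
ft_force: [-0.1, 0.8, -0.9]
finger_gap: 93.5
finger_force: 0.0
```

View pics/d.png

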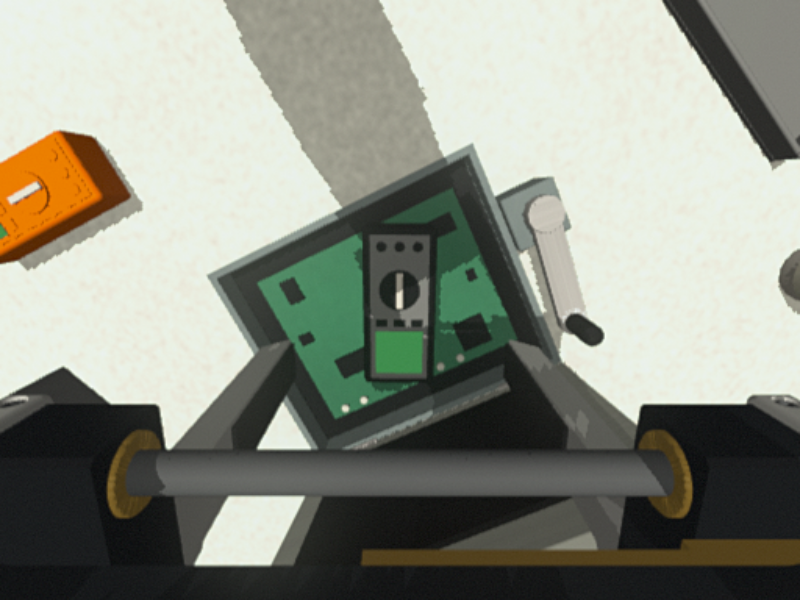

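The wrist picture shows the meter at (368..434, 228..380), aligned with the fingers. The box's front corners are at (472,145) and (210,275), the latch pivot at (546,213) and the knob top at (590,330).

```bash
python3 - <<'E'
from h import *
c=dict(np.load('/tmp/wrist.npz'));f=.64
P=np.array([ray(c,u*f,v*f,57) for u,v in((368,228),(437,228),(433,381),(366,381))])
d=(P[2]+P[3]-P[0]-P[1])/2
print(P,P.mean(0),np.degrees(np.arctan2(d[1],d[0])),np.linalg.norm(d),np.linalg.norm(P[0]-P[1]))
for u,v in((472,145),(210,275)): print('rim',ray(c,u*f,v*f,36))
print('piv',ray(c,546*f,213*f,59),'knob',ray(c,592*f,332*f,94))
from scipy.spatial.transform import Rotation as R
M=R.from_rotvec(arm.get_state()['orientation']).as_matrix();print('tooly',np.degrees(np.arctan2(M[1,1],M[0,1])))
E
```

```text
[[440.9  -0.7  57. ]
 [471.4  41.7  57. ]
 [573.6 -32.2  57. ]
 [541.1 -77.5  57. ]] [506.75  -17.175  57.   ] -36.67008754211593 126.17076721649912 52.23035515866229
rim [437.6  99.6  36. ]
rim [ 396.1 -132.4   36. ]
piv [509.5 114.   59. ] knob [592.4  89.6  94. ]
tooly 54.36589986593687
```

```bash
python3 -m creep '[[[15,-10,-50],[0,0,-1],0],[[15,-10,-95],[0,0,-1],0],[[15,-10,-130],[0,0,-1],0],[[15,-10,-155],[0,0,-1],0],[[15,-10,-170],[0,0,-1],0],[[15,-10,-178],[0,0,-1],0],[[15,-10,-178],[0,0,-1],0.3],[[15,-10,-178],[0,0,-1],0.6],[[15,-10,-178],[0,0,-1],0.8],[[15,-10,-178],[0,0,-1],0.8],[[15,-10,-178],[0,0,-1],0.8],[[15,-10,-178],[0,0,-1],0.8]]' 30
```

```text
t: 3.2
tool_pos: [507.1, -19.8, 28.1]
orientation: [0.99, 2.98, 0.0]
ft_force: [0.3, 0.2, 3.1]
finger_gap: 57.5
finger_force: 30.0
```

```bash
python3 -m creep '[[[0,0,15],[0,0,0],0.8],[[0,0,45],[0,0,0],0.8],[[-5,0,85],[0,0,0],0.8],[[-10,10,120],[0,0,5],0.8],[[-15,40,135],[0,0,10],0.8],[[-15,90,135],[0,0,18],0.8],[[-15,140,135],[0,0,26],0.8],[[-15,190,135],[0,0,35],0.8],[[-15,240,135],[0,0,44],0.8],[[-15,290,135],[0,0,44],0.8],[[-15,320,135],[0,0,44],0.8],[[-15,330,135],[0,0,44],0.8]]'
python3 - <<'E'
from h import *
c=cap('wrist');cv2.imwrite('pics/e.png',cv2.resize(c['color'][:,:,::-1],(800,600)));print(arm.get_state()['finger_force'])
E
```

```text
t: 4.7
tool_pos: [490.9, 311.8, 162.1]
orientation: [0.202, -3.134, 0.001]
ft_force: [0.3, 1.0, -2.4]
finger_gap: 57.7
finger_force: 30.0
29.951294660568237
```

View pics/e.png

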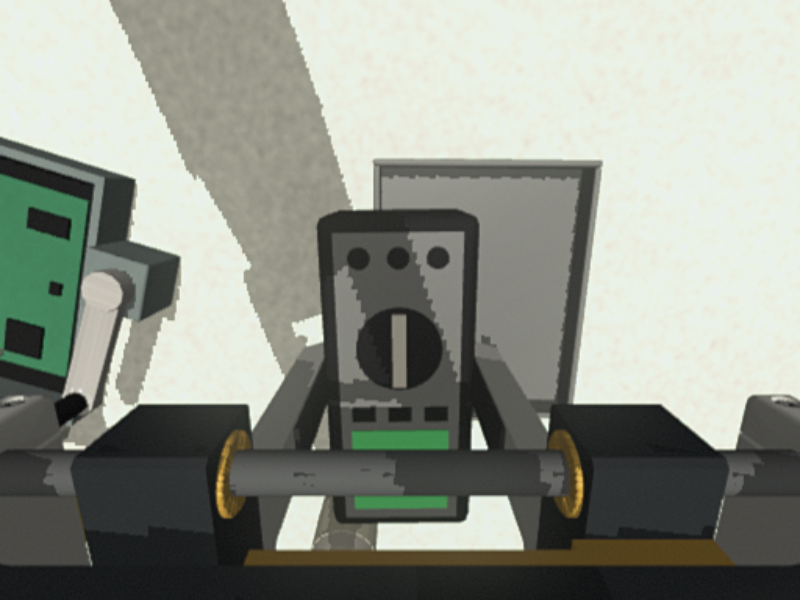

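The meter is held with its display end away from the robot. The tray is beyond and to the left: near rim corners (374,160) and (602,162), far-left corner near (575,412).

```bash
python3 - <<'E'
from h import *
c=dict(np.load('/tmp/wrist.npz'));f=.64
A,B,C=[ray(c,u*f,v*f,30) for u,v in((374,160),(602,162),(575,412))]
print(A,B,C,np.linalg.norm(A-B),np.linalg.norm(B-C)); y=(B-A)/np.linalg.norm(B-A);x=np.array([y[1],-y[0],0])
print('centre',(A+B)/2+100*x,'yaw',np.degrees(np.arctan2(x[1],x[0])),'meter yaw', np.degrees(2*np.arctan2(-3.134,.202))+90)
print(arm.get_state()['tool_pos'])
E
```

```text
[400.7 282.8  30. ] [381.8 439.4  30. ] [572.2 465.7  30. ] 157.7363940249681 192.207830225514
centre [490.5295613  373.08201602  30.        ] yaw 6.881723630636943 meter yaw -82.62427562292035
[491.06641928 311.9765536  162.09578747]
```

```bash
python3 -m creep '[[[0,25,0],[0,0,0],0.8],[[0,50,-15],[0,0,0],0.8],[[0,61,-45],[0,0,0],0.8],[[0,61,-75],[0,0,0],0.8],[[0,61,-100],[0,0,0],0.8],[[0,61,-118],[0,0,0],0.8],[[0,61,-130],[0,0,0],0.8],[[0,61,-137],[0,0,0],0.8],[[0,61,-140],[0,0,0],0.8],[[0,61,-141],[0,0,0],0.8],[[0,61,-142],[0,0,0],0.8],[[0,61,-142],[0,0,0],0.8]]'
```

```text
t: 6.25
tool_pos: [491.9, 371.5, 20.9]
orientation: [-0.198, 3.135, 0.001]
ft_force: [0.4, -0.9, -2.6]
finger_gap: 58.1
finger_force: 30.0
```

```bash
python3 -m creep '[[[0,0,-1],[0,0,0],0.8],[[0,0,-2],[0,0,0],0.8],[[0,0,-3],[0,0,0],0.8],[[0,0,-3],[0,0,0],0.8]]'
```

```text
t: 6.75
tool_pos: [491.7, 371.4, 18.1]
orientation: [-0.198, 3.135, 0.0]
ft_force: [-1.2, -0.6, 1.5]
finger_gap: 57.8
finger_force: 30.0
```

```bash
python3 -m creep '[[[0,0,0],[0,0,0],0.3],[[0,0,0],[0,0,0],0.15],[[0,0,0],[0,0,0],0.1],[[0,0,0],[0,0,0],0.1],[[0,0,10],[0,0,0],0.1],[[0,0,35],[0,0,0],0.1],[[0,0,80],[0,0,0],0.1],[[0,0,140],[0,0,0],0.1],[[0,0,200],[0,0,0],0.1],[[0,-40,250],[0,0,0],0.5],[[0,-90,290],[0,0,0],1],[[0,-130,300],[0,0,0],1]]'
python3 - <<'E'
from h import *
a=cap('scene');cv2.imwrite('pics/f.png',cv2.resize(a['color'][90:320,100:440,::-1],None,fx=2.3,fy=2.3,interpolation=cv2.INTER_CUBIC))
E
```

```text
t: 8.25
tool_pos: [492.3, 240.3, 322.6]
orientation: [-0.198, 3.128, 0.003]
ft_force: [0.6, -0.2, 0.4]
finger_gap: 58.2
finger_force: 0.0
```

View pics/f.png

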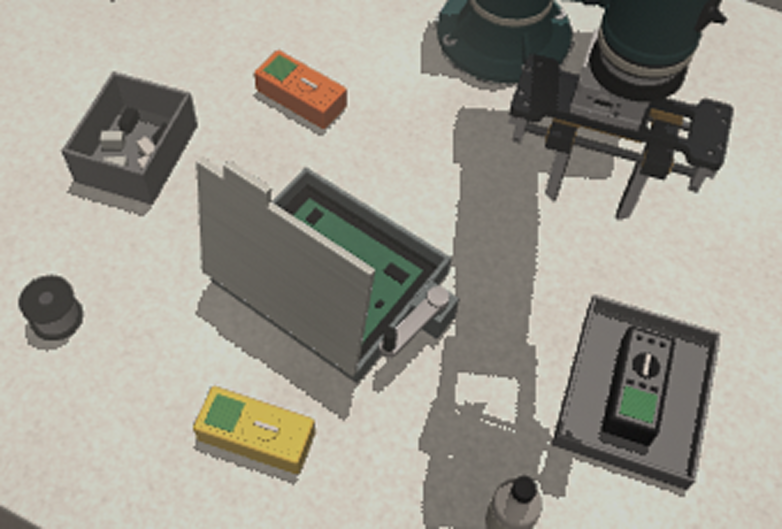

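The meter lies face up in the tray at (640,385), and the hand is clear. The lid's outer top corners are at (199,167) and (371,275).

```bash
python3 - <<'E'
from h import *
a=dict(np.load('/tmp/scene.npz'))
yaw=-.177;c0=np.array([514,-35,0]);ex=np.array([np.cos(yaw),np.sin(yaw),0]);ey=np.array([-ex[1],ex[0],0])
def vp(u,v,yo):
    R=cv2.Rodrigues(a['rvec'])[0];o=-R.T@a['tvec'].ravel();d=R.T@np.linalg.inv(a['intrinsics'])@[u,v,1]
    p=o+d*((yo-(o-c0)@ey)/(d@ey)); return ((p-c0)@ex).round(1),p[2].round(1)
for u,v,yo in((199,167,-120),(371,275,120)): 
    x,z=vp(100+u/2.3,90+v/2.3,yo); print(x,z,np.pi-np.arctan2(z-36,x-100)-0.05, np.hypot(z-36,x-100))
for r,y in((190,0),):print('hinge',c0+100*ex)
E
```

```text
79.1 225.9 1.4111795676732917 191.04664351932487
81.5 240.2 1.4304455312962345 205.03631385683852
hinge [612.43763534 -52.60772411   0.        ]
```

```bash
python3 -m creep '[[[20,-40,0],[0,0,-5],1],[[40,-85,0],[0,0,-11],1],[[60,-135,0],[0,0,-17],1],[[80,-185,0],[0,0,-17],1],[[100,-235,0],[0,0,-17],1],[[120,-280,0],[0,0,-17],1],[[135,-310,0],[0,0,-17],1],[[140,-317,0],[0,0,-17],1],[[140,-317,-30],[0,0,-17],1],[[140,-317,-65],[0,0,-17],1],[[140,-317,-95],[0,0,-17],1],[[140,-317,-105],[0,0,-17],1]]'
python3 - <<'E'
from h import *
a=cap('side');cv2.imwrite('pics/g.png',cv2.resize(a['color'][60:290,180:440,::-1],None,fx=2.5,fy=2.5,interpolation=cv2.INTER_CUBIC))
s=arm.get_state();print(s['tool_pos'],s['orientation'],s['finger_gap'])
E
```

```text
t: 9.8
tool_pos: [630.5, -74.0, 210.5]
orientation: [-0.265, -3.127, -0.002]
ft_force: [0.1, 0.5, -0.0]
finger_gap: 0.3
finger_force: 0.0
[630.58337345 -74.15302648 210.32532306] [-2.64883559e-01 -3.12659503e+00 -1.44929994e-03] 0.5251208072422614
```

View pics/g.png

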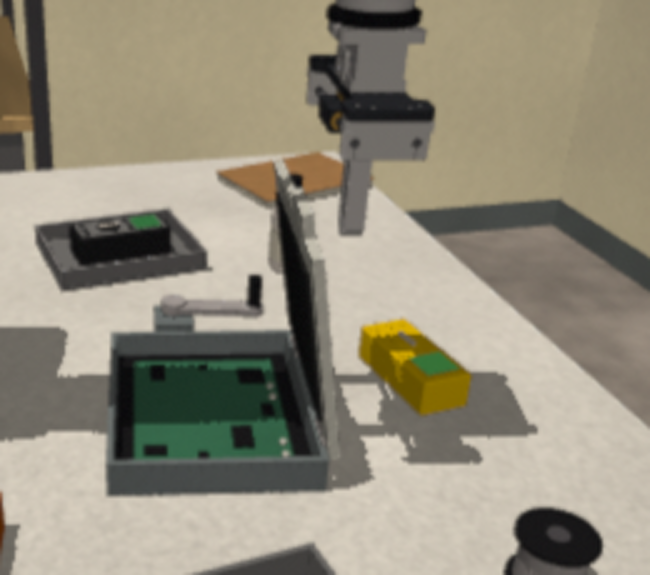

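The side picture shows the closed fingers behind the lid with about 3 cm of gap (finger tip at (350,232), lid top at (285,180)). I'll push the lid round its arc.

```bash
python3 -m creep '[[[-12,2,0],[0,0,0],1],[[-24,4,0],[0,0,0],1],[[-34,6,-1],[0,0,0],1],[[-50,9,-4],[0,0,0],1],[[-66,12,-8],[0,0,0],1],[[-82,15,-14],[0,0,0],1],[[-98,17,-22],[0,0,0],1],[[-112,20,-31],[0,0,0],1],[[-126,22,-42],[0,0,0],1],[[-138,25,-54],[0,0,0],1],[[-150,27,-67],[0,0,0],1],[[-150,27,-67],[0,0,0],1]]'
```

```text
t: 11.35
tool_pos: [480.5, -48.4, 145.5]
orientation: [-0.268, -3.13, -0.0]
ft_force: [-0.2, 1.3, 0.1]
finger_gap: 0.6
finger_force: 0.0
```

```bash
python3 -m creep '[[[-10,2,-14],[0,0,0],1],[[-18,3,-30],[0,0,0],1],[[-25,5,-46],[0,0,0],1],[[-30,5,-63],[0,0,0],1],[[-33,6,-80],[0,0,0],1],[[-35,6,-90],[0,0,0],1]]'
python3 - <<'E'
from h import *
a=cap('side');cv2.imwrite('pics/i.png',cv2.resize(a['color'][60:290,180:440,::-1],None,fx=2.5,fy=2.5,interpolation=cv2.INTER_CUBIC))
s=arm.get_state();print(s['tool_pos'],s['ft_force'])
E
```

```text
t: 12.1
tool_pos: [446.7, -42.5, 54.5]
orientation: [0.268, 3.13, 0.001]
ft_force: [0.5, -0.5, 0.7]
finger_gap: 0.6
finger_force: 0.6
[445.6557039  -42.34448551  53.33070587] [ 0.22374792  0.64433282 -0.79181206]
```

View pics/i.png

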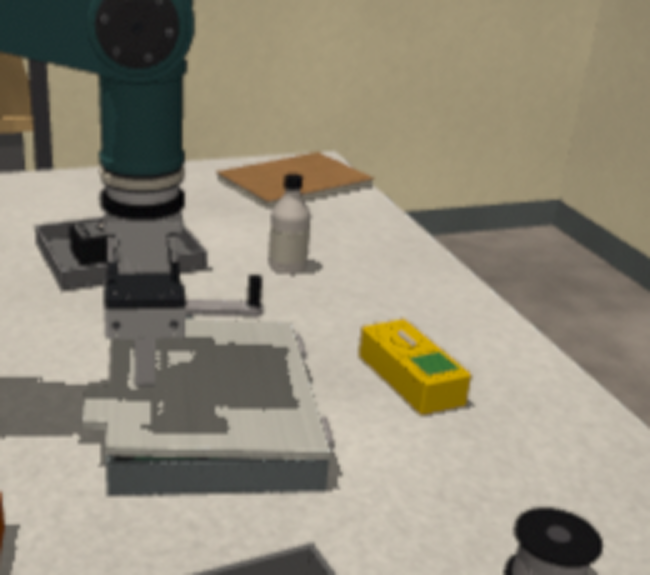

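The lid is down, nearly flat on the rim (fingers at (145,380)). I'll press it home.

```bash
python3 -m creep '[[[0,0,-4],[0,0,0],1],[[0,0,-7],[0,0,0],1],[[0,0,-9],[0,0,0],1],[[0,0,-9],[0,0,0],1]]'
```

```text
t: 12.65
tool_pos: [446.9, -42.7, 46.5]
orientation: [0.267, 3.13, 0.0]
ft_force: [1.3, -0.7, 0.4]
finger_gap: 0.6
finger_force: 0.0
```

```bash
python3 -m creep '[[[0,0,-2],[0,0,0],1],[[0,0,-3],[0,0,0],1],[[0,0,-3],[0,0,0],1]]'
```

```text
t: 13.02
tool_pos: [447.2, -42.7, 46.1]
orientation: [0.267, 3.129, -0.0]
ft_force: [-4.4, 0.8, 12.8]
finger_gap: 0.7
finger_force: 6.2
```

The lid is shut (hard contact at 46 mm, 13 N). Next I go behind the knob.

```bash
python3 -m creep '[[[0,0,30],[0,0,0],1],[[0,0,70],[0,0,0],1],[[20,25,100],[0,0,-3],1],[[55,60,105],[0,0,-6],1],[[90,100,105],[0,0,-6],1],[[125,140,105],[0,0,-6],1],[[150,162,105],[0,0,-6],1],[[157,168,100],[0,0,-6],1],[[157,168,70],[0,0,-6],1],[[157,168,40],[0,0,-6],1],[[157,168,26],[0,0,-6],1],[[157,168,26],[0,0,-6],1]]'
python3 - <<'E'
from h import *
a=cap('scene');cv2.imwrite('pics/j.png',cv2.resize(a['color'][120:290,180:400,::-1],None,fx=3.5,fy=3.5,interpolation=cv2.INTER_CUBIC))
print(proj(a,arm.get_state()['tool_pos']))
E
```

```text
t: 14.52
tool_pos: [602.6, 124.7, 68.3]
orientation: [-0.432, -3.109, 0.001]
ft_force: [0.2, 0.2, 0.3]
finger_gap: 0.4
finger_force: 0.0
[281.1 246.7]
```

View pics/j.png

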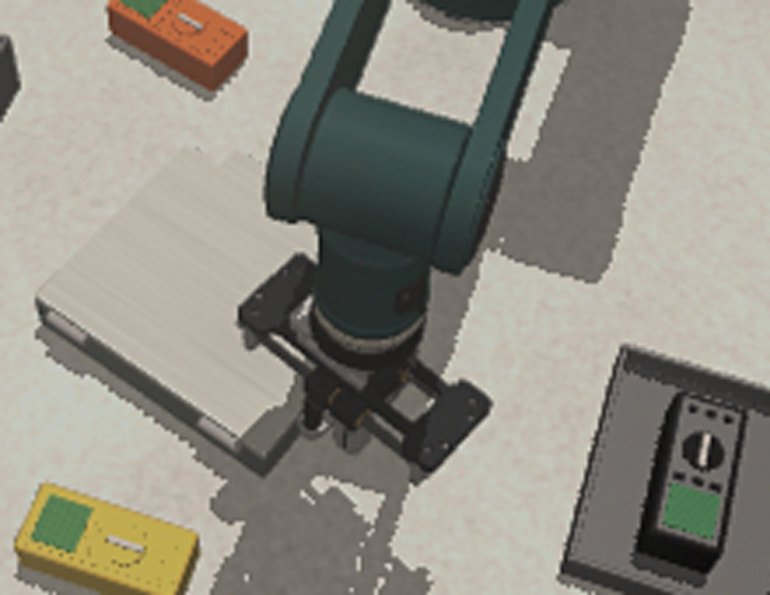

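```bash
python3 -m creep '[[[-3,-17,0],[0,0,0],1],[[-5,-32,0],[0,0,-9],1],[[-9,-45,0],[0,0,-18],1],[[-15,-58,0],[0,0,-27],1],[[-22,-69,0],[0,0,-35],1],[[-31,-79,0],[0,0,-44],1],[[-42,-87,0],[0,0,-52],1],[[-54,-94,0],[0,0,-61],1],[[-66,-99,0],[0,0,-70],1],[[-79,-102,0],[0,0,-78],1],[[-88,-103,0],[0,0,-84],1],[[-88,-103,0],[0,0,-84],1]]'
python3 - <<'E'
from h import *
a=cap('side');cv2.imwrite('pics/k.png',cv2.resize(a['color'][150:270,200:360,::-1],None,fx=4,fy=4,interpolation=cv2.INTER_CUBIC))
E
```

```text
t: 16.08
tool_pos: [516.0, 21.4, 71.0]
orientation: [2.4, 2.023, 0.003]
ft_force: [-0.6, 0.3, -0.0]
finger_gap: 0.2
finger_force: 0.0
```

View pics/k.png

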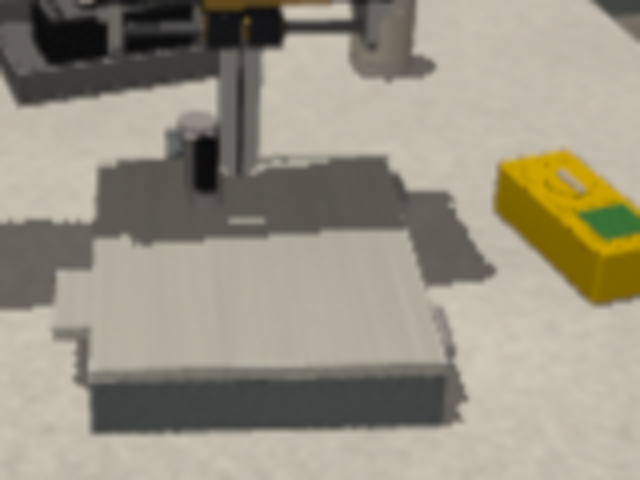

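The latch is across the lid: knob at (205,165), fingers just behind it at (238,165). I'll push until the stop gives force.

```bash
python3 -m creep '[[[-3,0,0],[0,0,0],1],[[-6,1,0],[0,0,0],1],[[-9,1,0],[0,0,0],1],[[-9,1,0],[0,0,0],1]]'
```

```text
t: 16.62
tool_pos: [513.2, 22.1, 70.8]
orientation: [2.393, 2.017, 0.016]
ft_force: [14.1, -3.3, -7.1]
finger_gap: 0.6
finger_force: 7.5
```

The latch is at its stop (14 N at an angle of about 1.57). I'll back off and lift clear.

```bash
python3 -m creep '[[[12,-2,0],[0,0,0],1],[[30,-4,0],[0,0,0],1],[[40,-4,30],[0,0,0],1],[[40,-4,80],[0,0,0],1],[[30,0,130],[0,0,0],1],[[0,0,180],[0,0,0],1],[[-50,50,220],[0,0,0],1],[[-100,100,250],[0,0,0],1],[[-130,160,250],[0,0,0],1],[[-150,220,250],[0,0,0],1],[[-150,220,250],[0,0,0],1],[[-150,220,250],[0,0,0],1]]'
python3 - <<'E'
from h import *
a=cap('scene');cv2.imwrite('pics/l.png',cv2.resize(a['color'][100:320,90:440,::-1],None,fx=2.2,fy=2.2,interpolation=cv2.INTER_CUBIC))
E
```

```text
t: 18.12
tool_pos: [355.4, 244.9, 319.5]
orientation: [-2.397, -2.03, 0.001]
ft_force: [0.7, 0.1, 0.2]
finger_gap: 0.5
finger_force: 0.0
```

View pics/l.png

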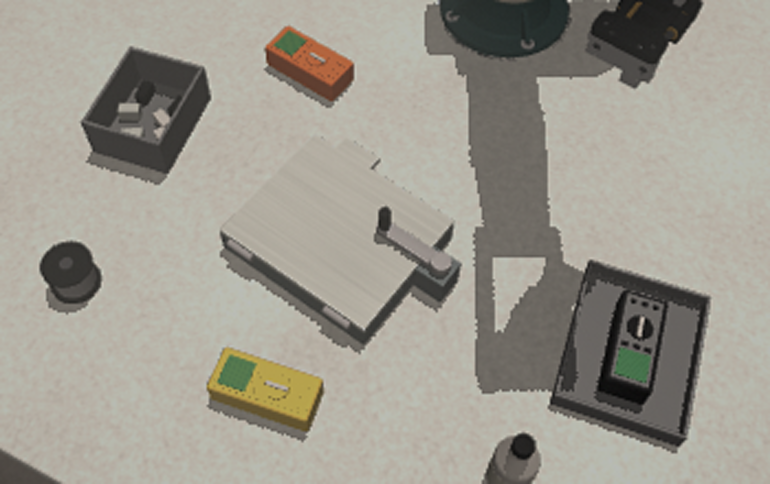

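The lid is shut, the latch lies square across it (knob at (385,220)), the meter is in the tray at (635,345), and the bottle and reel have not moved. Handing in.

```bash
python3 -c "
from bench import arm
print(arm.sign_off())"
```

```text
the job is handed in; nothing more can be done
None
```

The job is handed in (no verdict came back): the last picture shows the meter face up in the tray, the lid shut with the latch at its stop across it, and the bottle and reel where they were, about 18 s into the 64 s allowed.

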